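# Latch the sliding lid of a crockery case

### The job

The lid of the larger wooden case stands a little open. Lift the wire loop of its draw latch over the steel keeper on the lid so that the loop's bar drops in behind it, then throw the latch lever back and press it flat until it snaps over centre, so that the lid is drawn home and stays latched. Leave the white bowl alone.

Things in the scene. Friction and masses are not known exactly. Their poses are not given: they have to be found in the camera images.
- case: Fixed wooden case to be latched, 180 wide (x), 340 long (y), top 110 mm up; origin under its middle. Fixed half deck at -y, sliding lid at +y, latch along the middle of the top. The lever's pivot is at (0, -20, 129) mm. The smaller case, 140 x 300, with the same latch already shut, is no part of the job.
- loop_bar (a point): Middle of the 8 mm round cross bar (40 wide in x) of the latch's wire loop. y points from the loop's hinge (at y = -100 mm, on the lever) outward through the bar. Beyond it is a black grip block to pinch from above: 22 wide (x), 27 long (y), 20 tall, centre at (0, 18, 12) mm. Starts about level, the bar lying on top of the keeper; it swings freely and drops if let go. Pulling it raises the lever.
- keeper (a point): Seat of the bar's centre when hooked, 14 mm above the lid. Axes as the case: y from lever to lid, z up. The keeper is a steel lid post: 14 wide (x), 24 mm high, from y = -14 to -4, with a top lip (19 to 24 mm above the lid) reaching y = +1 over the seat. The bar must pass over the post, go down beyond the lip (y over +6) to 4 to 15 mm above the lid; the loop's side wires pass beside the post.
- lever_tip (a point): Near the free end of the flat steel lever (22 to 28 wide in x, 8 thick in z), on its centre line. Lever's frame: its pivot is at (0, 85, 0) mm, the loop's hinge at (0, 61, 0). +z is the face to push: it looks up when shut, to the keeper when upright. It swings from the keeper side over the top to lie on the deck, away from the keeper.
- lever (a joint): Lever angle, rad: 0 shut (lying on the deck pointing away from the keeper, tip 7 deg low), 1.7 upright, more leaning to the keeper, at most 2.5. Starts at 0.6 to 0.75, stays where left. Hooking the loop pulls it to about 1.5 to 2. With the loop hooked, pushing near the tip takes a few N; it snaps over centre at about 0.15 and must be pressed right down.
- lid (a joint): How far the sliding lid stands open along the case's y, m: 0 is home, 0.013 to 0.017 at the start. The keeper moves with it. A soft seal pushes it open, with some 35 N when home; the latch draws it shut.
- bowl: White porcelain bowl, 124 mm across, 60 high, loose on the table, a bystander. Origin at the centre of its underside.

How it is judged:
On the way:
1. the loop's bar is hooked behind the keeper, under the level of its lip, with the lever still up (y of loop_bar in the frame of keeper between -0.006 and 0.03 m and z of loop_bar in the frame of keeper below 0.006 m and value of joint lever above 0.4 rad), for 0.1 s.
At the end, for the whole second after the job is handed in: The loop's bar is still behind the keeper (centre within 6 mm before and 10 mm beyond its seat, no more than 6 mm above it), the lever lies shut past centre (below 0.12 rad) and the lid is home within 4 mm (y of loop_bar in the frame of keeper between -0.006 and 0.01 m and z of loop_bar in the frame of keeper below 0.006 m and value of joint lever below 0.12 rad and value of joint lid below 0.004 m); the robot touches nothing.
It fails at once if the white bowl is pushed 30 mm or more, or tipped over (distance of bowl from where it was at the start of the episode above 0.03 m or angle between bowl's own z axis and vertical above 0.5 rad).
It also fails if it takes over 42 s, if anything falls off the work surface, if the arm or the gripper's body presses on something with over 40 N, if the wrist force passes 120 N, or if a joint passes its speed limit or range.

### The arm

A 6-joint arm with a two-finger parallel gripper is mounted at the origin on the work surface. World frame = base frame: x ahead of the robot, y to its left, z up, the work surface at z = 0. Lengths are in m, angles in rad, forces in N, time in s.
With the tool pointing down it reaches from about 0.225 to 0.875 m from the base axis. Payload 3.4 kg.
Tool frame: the origin (TCP) lies at the very end of the fingers, on their centre line; the grasp point (between the pads) lies 19 mm behind it; z points along the fingers, y is the line along which they close (so a half turn about z gives the same grasp; the last joint's range is limited). The gripper opens to 85 mm and grips with 20 to 120 N. Pads are 22 mm wide; open, the fingers measure 114 mm over their backs; the gripper's body (76 mm by 85 mm) begins 54 mm behind the grasp point. The pads swing forward as they close: fully open they stand 13 mm farther back than shut.
Start: joints at [-1.368, 0.276, 1.505, -0, 1.361, -0.121], TCP at [0.183, -0.545, 0.231] pointing down, gripper open.
Joint ranges: [-2.89, 2.89], [-0.75, 2.08], [0.22, 2.7], [-1.18, 4.32], [0.11, 2.71], [-2.7, 2.7]. Speed limits (rad/s): [2.57, 2.57, 3.14, 3.14, 3.14, 3.14].

### API

Orientations are given as a unit quaternion [w, x, y, z].
In Python, from rig import get_state, optics, sign_off gives the robot as it stands.
- The arm moves only by the tool send_rows, never from a script. Its argument "increments" is a list of rows, each an object with "gripper": the gripper's target within -1 to 1 (shut at 1, half-way at 0, fully open at -1); "linear": the shift along the world's x, y, z in m, a list of three; "delta_rot": the turn, a rotation vector about the world's x, y, z in rad, a list of three. In form: [{"gripper": gripper, "linear": [dx, dy, dz], "delta_rot": [rx, ry, rz]}, ...]. A call has 1 to 8 rows; each row is the pose to reach, as a shift and turn from the pose commanded when the call began; what a row does not reach only later rows make up. A row lasts 1/10 s, in which the tool goes at most 50 mm and 8.59 degrees, less where a joint would pass 70% of its speed; a pose out of reach is approached as far as the arm can. A call with a gripper value outside its range is refused whole. The fingers move at their own pace and stop on an object; "newtons" is the grip in N (left out, the last holds). Time passes only in rows, so rows that repeat a pose let the fingers close. It gives the time, the measured TCP pose, the force, the opening and the grip force at its end, in the units of the state.
- get_state(): the state, without advancing time (a new reading comes with each control period).
- optics.get_image(name): name is "scene" or "top"; returns a dict with "pixels" (400x640x3 uint8, blue, green, red), "K" (3x3 intrinsics, pixels), "rvec" (rotation vector, rad) and "tvec" (3), from world to camera coordinates, as OpenCV has them. Camera axes: x right, y down, z forward; pixel columns grow to the right and rows downward; lengths in m; the calibration is good to about 2 mm. A picture is of the moment at which its call begins. There is no depth.
- sign_off(): hands the job in; it is judged then, once.
The state is a dict: "clock": time; "qpos": joint angles; "qd": joint speeds; "effort": joint torques, N m; "position": TCP position; "ee_rot": TCP orientation; "contact_force": force on the tool from outside, world axes, zero at the start; "moment": the same for the moment, N m; "width": finger opening in m; "gripper_force": force on a finger pad.
Only numpy, scipy, OpenCV 4.12 (cv2) and the standard library are available. Lean on these libraries where they do the work, as an engineer would, in place of code of your own. Each camera call takes 0.05 s, during which the arm holds its last target. There are 200 camera calls.

## Working session

There is one attempt and no reset: what is moved stays moved. The work goes in short steps, Python scripts to look and compute and a tool call to move; the robot and the scene stay as the last step left them, time stands still between calls to the robot, and variables do not carry over. Pictures are saved under pics/ and viewed, at most 10 in all, crops included, and the job is handed in when it is done.

Besides the shell and the picture viewer there is one more tool, called after ">>>" in YAML: its name, and indented under it one key for each argument. send_rows: Moves the arm, as the interface text tells. Its arguments: {"type":"object","properties":{"increments":{"type":"array"},"newtons":{"type":"number"}},"required":["increments"]}

```bash
mkdir -p pics; cat > h.py <<'E'
import numpy as np, cv2
from rig import get_state, optics, sign_off
def grab(n):
    d=optics.get_image(n); R=cv2.Rodrigues(np.array(d['rvec'],float))[0]
    return d['pixels'].copy(),np.array(d['K']),R,np.array(d['tvec'],float).ravel()
def ray(c,u,v):
    _,K,R,t=c; p=cv2.undistortPoints(np.array([[[u,v]]],float),K,None).ravel()
    return -R.T@t, R.T@np.array([p[0],p[1],1])
def onz(c,u,v,z):
    o,d=ray(c,u,v); return o+d*(z-o[2])/d[2]
def proj(c,P):
    return cv2.projectPoints(np.array(P,float).reshape(-1,3),cv2.Rodrigues(c[2])[0],c[3],c[1],None)[0].reshape(-1,2)
def tri(c1,p1,c2,p2):
    o1,d1=ray(c1,*p1);o2,d2=ray(c2,*p2)
    s=np.linalg.lstsq(np.c_[d1,-d2],o2-o1,rcond=None)[0]
    a,b=o1+s[0]*d1,o2+s[1]*d2; return (a+b)/2,np.linalg.norm(a-b)
E
python3 - <<'E'
from h import *
for n in ('scene','top'):
    c=grab(n); cv2.imwrite(f'pics/{n}0.png',c[0]); print(n,(-c[2].T@c[3]).round(3),c[1][0,0])
E
```

```text
scene [ 1.62  -0.229  1.111] 484.3197933742696
top [ 0.49  -0.016  1.393] 412.0536828300035
```

View pics/scene0.png

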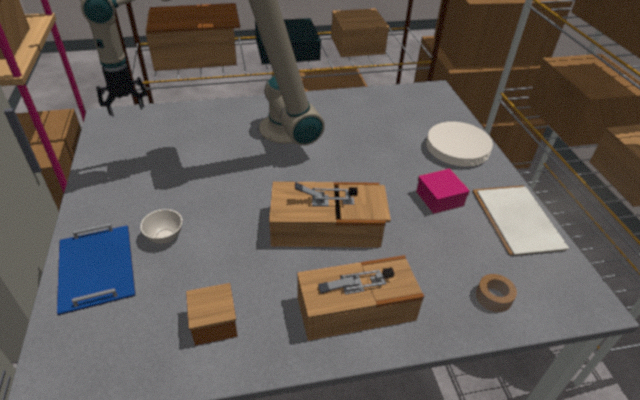

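View pics/top0.png

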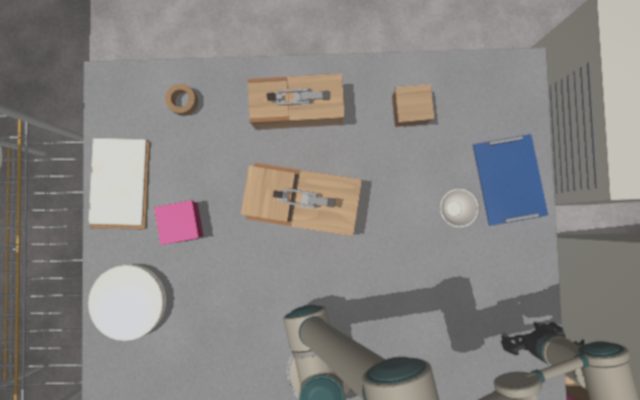

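The larger case is the one nearer the robot: scene around (330,212), top around (302,199). Its lid faces +y (left in the top view, right in the scene view) and the black grip block is at about scene (352,191) and top (278,195). The bowl is at scene (161,227) and top (459,208). Next I'll crop closer.

```bash
python3 - <<'E'
from h import *
a=cv2.imread('pics/top0.png')[155:245,230:370]; b=cv2.imread('pics/scene0.png')[170:255,260:400]
a=cv2.resize(a,None,fx=4,fy=4,interpolation=cv2.INTER_CUBIC); b=cv2.resize(b,(560,240 if 0 else 340)) if 0 else cv2.resize(b,None,fx=3,fy=3,interpolation=cv2.INTER_CUBIC)
a=cv2.resize(a,(560,330)) if 0 else a[:, :]
o=np.zeros((600,560,3),np.uint8); o[:345]=a[7:352]; o[345:600,:420]=b
cv2.imwrite('pics/crop0.png',o)
c=grab('top'); 
hsv=cv2.cvtColor(c[0],cv2.COLOR_BGR2HSV)
m=cv2.inRange(hsv,(5,70,60),(25,255,255)); m[:150]=0;m[250:]=0;m[:,:235]=0;m[:,370:]=0
m=cv2.morphologyEx(m,cv2.MORPH_CLOSE,np.ones((9,9)))
k=max(cv2.findContours(m,0,2)[0],key=cv2.contourArea); r=cv2.minAreaRect(k); print(r)
P=np.array([onz(c,*p,.11) for p in cv2.boxPoints(r)]); print(P.round(3), np.linalg.norm(P-np.roll(P,1,0),axis=1).round(3))
E
```

```text
((300.90545654296875, 198.4324493408203), (113.38480377197266, 56.822364807128906), 8.972626686096191)
[[ 0.516  0.236  0.11 ]
 [ 0.691  0.205  0.11 ]
 [ 0.625 -0.144  0.11 ]
 [ 0.451 -0.111  0.11 ]] [0.353 0.178 0.356 0.177]
```

View pics/crop0.png

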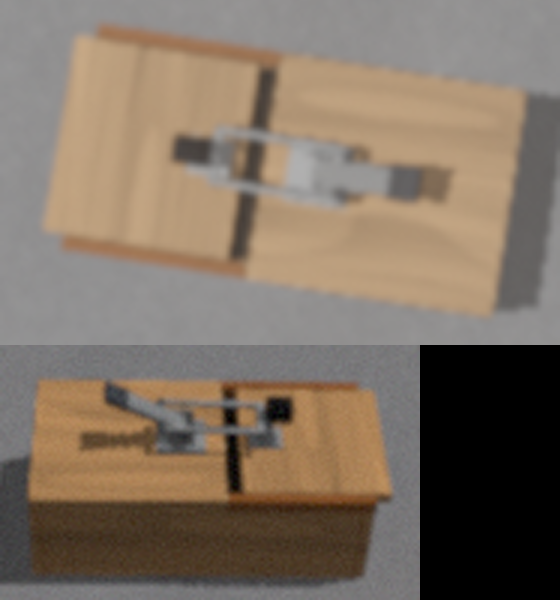

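```bash
python3 - <<'E'
from h import *
ct=grab('top'); cs=grab('scene')
f=lambda x,y:(230+x/4,155+(y+7)/4)
C=[onz(ct,*f(*p),.11) for p in [(280,57),(525,92),(492,315),(245,278)]]
print(np.round(C,3)); 
for i,j in((0,1),(3,2)): d=C[i]-C[j]; print(np.linalg.norm(d),np.arctan2(-d[0],d[1]))
print('mid deck end',(C[1]+C[2])/2)
def dark(c,x0,x1,y0,y1,th=75):
    g=c[0].max(2)[y0:y1,x0:x1]; m=(g<th).astype(np.uint8); n,l,s,ce=cv2.connectedComponentsWithStats(m)
    return [(s[i].tolist(),(ce[i]+[x0,y0]).round(1).tolist()) for i in range(1,n) if s[i,4]>8]
a=dark(ct,268,289,182,204); b=dark(cs,343,364,182,200); print(a,b)
k=lambda q:max(q,key=lambda e:e[0][4])[1]
print('block',tri(ct,k(a),cs,k(b)))
print('levertip', tri(ct,f(407,181),cs,(260+116/3,170+50/3)))
print('bowl',onz(ct,459,208,.05)); print(get_state())
E
```

```text
[[ 0.657  0.047  0.11 ]
 [ 0.624 -0.144  0.11 ]
 [ 0.451 -0.113  0.11 ]
 [ 0.485  0.078  0.11 ]]
0.19354834627153839 -0.17107190526566712
0.1938834179402638 -0.17532708815754824
mid deck end [ 0.53712873 -0.12826431  0.11      ]
[([7, 11, 7, 3, 15], [278.5, 193.7])] [([5, 6, 9, 9, 68], [352.1, 191.8])]
block (array([0.58436613, 0.11285646, 0.14979799]), np.float64(0.0024116953749707946))
levertip (array([ 0.55407889, -0.04561717,  0.1670978 ]), np.float64(0.0054457008947379265))
bowl [ 0.52864099 -0.46403537  0.05      ]
{'clock': 0.25, 'qpos': array([-1.36798345e+00,  2.76294895e-01,  1.50547912e+00,  5.44691414e-06,
        1.36067367e+00, -1.20989451e-01]), 'qd': array([ 0.00029236, -0.00217569, -0.00285331, -0.00208599,  0.00133341,
        0.00193593]), 'effort': array([ 4.31367089e-04, -4.16421425e+01, -2.45674628e+01, -1.87764713e-04,
        7.36671936e-03, -2.01965958e-05]), 'position': array([ 0.18290877, -0.54490614,  0.23087154]), 'ee_rot': array([-4.27268592e-04,  9.86922611e-01,  1.61194220e-01, -1.48245054e-05]), 'contact_force': array([-0.30777925, -0.33577806,  0.43018749]), 'moment': array([-0.00994997,  0.00455977,  0.02191323]), 'gripper_force': 0.0, 'width': 0.08522426885821939}
```

>>> send_rows:
  increments:
    - {"gripper": 0, "linear": [0.4, 0.658, 0.03], "delta_rot": [0, 0, 1.073]}
    - {"gripper": 0, "linear": [0.4, 0.658, 0.03], "delta_rot": [0, 0, 1.073]}
    - {"gripper": 0, "linear": [0.4, 0.658, 0.03], "delta_rot": [0, 0, 1.073]}
    - {"gripper": 0, "linear": [0.4, 0.658, 0.03], "delta_rot": [0, 0, 1.073]}
    - {"gripper": 0, "linear": [0.4, 0.658, 0.03], "delta_rot": [0, 0, 1.073]}
    - {"gripper": 0, "linear": [0.4, 0.658, 0.03], "delta_rot": [0, 0, 1.073]}
    - {"gripper": 0, "linear": [0.4, 0.658, 0.03], "delta_rot": [0, 0, 1.073]}
    - {"gripper": 0, "linear": [0.4, 0.658, 0.03], "delta_rot": [0, 0, 1.073]}
  newtons: 40

```text
clock: 1.05
position: [0.3912, -0.2018, 0.2472]
ee_rot: [0.0, 0.765, 0.644, 0.0]
contact_force: [1.2, -0.9, -0.3]
width: 0.0428
gripper_force: 0.0
```

>>> send_rows:
  increments:
    - {"gripper": 0, "linear": [0.19, 0.313, 0.01], "delta_rot": [0, 0, 0]}
    - {"gripper": 0, "linear": [0.19, 0.313, 0.01], "delta_rot": [0, 0, 0]}
    - {"gripper": 0, "linear": [0.19, 0.313, 0.01], "delta_rot": [0, 0, 0]}
    - {"gripper": 0, "linear": [0.19, 0.313, 0.01], "delta_rot": [0, 0, 0]}
    - {"gripper": 0, "linear": [0.19, 0.313, 0.01], "delta_rot": [0, 0, 0]}
    - {"gripper": 0, "linear": [0.19, 0.313, 0.01], "delta_rot": [0, 0, 0]}
    - {"gripper": 0, "linear": [0.19, 0.313, 0.01], "delta_rot": [0, 0, 0]}
    - {"gripper": 0, "linear": [0.19, 0.313, 0.01], "delta_rot": [0, 0, 0]}

```text
clock: 1.85
position: [0.5825, 0.1137, 0.2564]
ee_rot: [-0.0, 0.765, 0.644, 0.001]
contact_force: [-0.4, -0.4, 0.1]
width: 0.0427
gripper_force: 0.0
```

>>> send_rows:
  increments:
    - {"gripper": 0, "linear": [0, 0, 0], "delta_rot": [0, 0, 0]}
    - {"gripper": 0, "linear": [0, 0, 0], "delta_rot": [0, 0, 0]}

```text
clock: 2.05
position: [0.5799, 0.1088, 0.2565]
ee_rot: [-0.0, 0.766, 0.643, -0.001]
contact_force: [0.3, -0.7, -0.4]
width: 0.0426
gripper_force: 0.0
```

>>> send_rows:
  increments:
    - {"gripper": 0, "linear": [0.003, 0.004, -0.04], "delta_rot": [0, 0, 0]}
    - {"gripper": 0, "linear": [0.003, 0.004, -0.075], "delta_rot": [0, 0, 0]}
    - {"gripper": 0, "linear": [0.003, 0.004, -0.1], "delta_rot": [0, 0, 0]}
    - {"gripper": 0, "linear": [0.003, 0.004, -0.115], "delta_rot": [0, 0, 0]}
    - {"gripper": 0, "linear": [0.003, 0.004, -0.115], "delta_rot": [0, 0, 0]}

```text
clock: 2.55
position: [0.5809, 0.1113, 0.1398]
ee_rot: [-0.001, 0.767, 0.642, -0.003]
contact_force: [0.1, -0.6, 0.3]
width: 0.0428
gripper_force: 0.0
```

```bash
python3 - <<'E'
from h import *
cs=grab('scene'); print(get_state()['position'],get_state()['contact_force'])
b=cs[0][140:250,270:410]; cv2.imwrite('pics/s1.png',cv2.resize(b,None,fx=5,fy=5,interpolation=cv2.INTER_CUBIC))
E
```

```text
[0.58228811 0.11160339 0.14143834] [ 0.44869392 -0.84192998 -0.16064165]
```

View pics/s1.png

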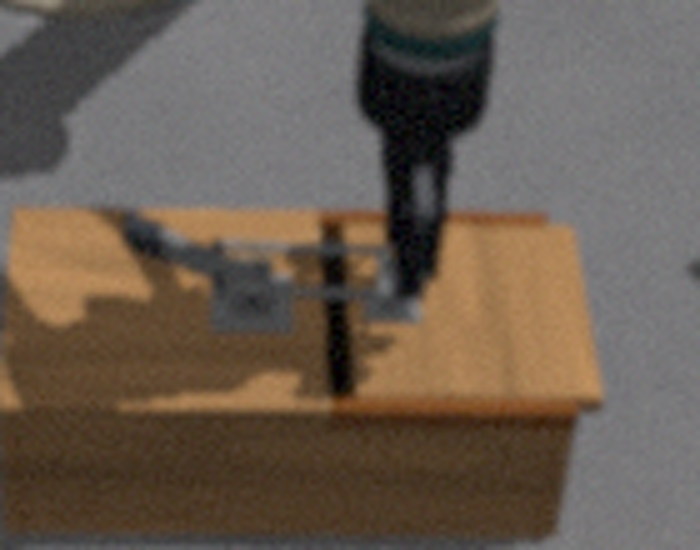

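The fingers straddle the grip block, with the near finger's end at crop (415,285), that is scene (353,197). There is no contact, so I'll close.

>>> send_rows:
  increments:
    - {"gripper": 1, "linear": [0, 0, 0], "delta_rot": [0, 0, 0]}
    - {"gripper": 1, "linear": [0, 0, 0], "delta_rot": [0, 0, 0]}
    - {"gripper": 1, "linear": [0, 0, 0], "delta_rot": [0, 0, 0]}
    - {"gripper": 1, "linear": [0, 0, 0], "delta_rot": [0, 0, 0]}
    - {"gripper": 1, "linear": [0, 0, 0], "delta_rot": [0, 0, 0]}
  newtons: 40

```text
clock: 3.1
position: [0.5809, 0.113, 0.1435]
ee_rot: [-0.001, 0.766, 0.643, -0.002]
contact_force: [-7.5, -0.5, 5.4]
width: 0.0208
gripper_force: 40.1
```

>>> send_rows:
  increments:
    - {"gripper": 1, "linear": [-0.002, 0, 0.006], "delta_rot": [0.03, -0.005, 0]}
    - {"gripper": 1, "linear": [-0.002, 0, 0.011], "delta_rot": [0.06, -0.01, 0]}
    - {"gripper": 1, "linear": [-0.002, 0, 0.011], "delta_rot": [0.06, -0.01, 0]}
    - {"gripper": 1, "linear": [-0.001, 0.006, 0.011], "delta_rot": [0.05, -0.009, 0]}
    - {"gripper": 1, "linear": [0, 0.012, 0.011], "delta_rot": [0.03, -0.005, 0]}
    - {"gripper": 1, "linear": [0, 0.012, 0.011], "delta_rot": [0.03, -0.005, 0]}

```text
clock: 3.7
position: [0.5829, 0.1255, 0.1533]
ee_rot: [-0.009, 0.765, 0.643, 0.01]
contact_force: [-3.2, -1.8, 2.9]
width: 0.0212
gripper_force: 40.1
```

>>> send_rows:
  increments:
    - {"gripper": 1, "linear": [0.001, 0.006, 0], "delta_rot": [-0.03, 0.005, 0]}
    - {"gripper": 1, "linear": [0.002, 0.011, 0], "delta_rot": [-0.05, 0.009, 0]}
    - {"gripper": 1, "linear": [0.002, 0.014, 0], "delta_rot": [-0.06, 0.01, 0]}
    - {"gripper": 1, "linear": [0.002, 0.014, 0], "delta_rot": [-0.06, 0.01, 0]}

```text
clock: 4.1
position: [0.5856, 0.1409, 0.1524]
ee_rot: [0.009, 0.766, 0.643, -0.011]
contact_force: [-3.1, 0.7, -2.9]
width: 0.0208
gripper_force: 39.3
```

```bash
python3 - <<'E'
from h import *
cs=grab('scene'); print(get_state()['position'],get_state()['contact_force'])
b=cs[0][140:250,270:410]; cv2.imwrite('pics/s2.png',cv2.resize(b,None,fx=5,fy=5,interpolation=cv2.INTER_CUBIC))
E
```

```text
[0.58564125 0.14086843 0.15249709] [-1.81425522  1.95425458 -3.44717804]
```

View pics/s2.png

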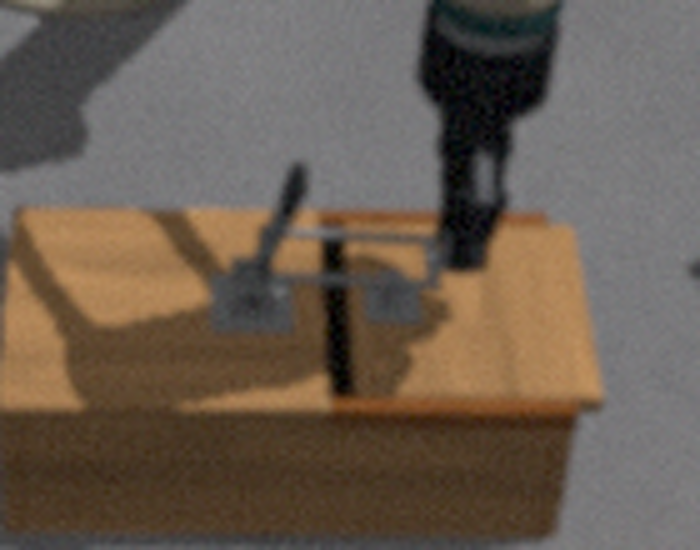

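The lever is up, leaning to the keeper, with its tip at crop (298,170). The bar, at crop (438,262), is clear beyond the keeper at crop (395,295). I'll lower it with a tilt.

>>> send_rows:
  increments:
    - {"gripper": 1, "linear": [0, 0, -0.007], "delta_rot": [-0.05, 0.009, 0]}
    - {"gripper": 1, "linear": [0, -0.001, -0.014], "delta_rot": [-0.1, 0.018, 0]}
    - {"gripper": 1, "linear": [0, -0.001, -0.021], "delta_rot": [-0.15, 0.026, 0]}
    - {"gripper": 1, "linear": [0, -0.002, -0.027], "delta_rot": [-0.2, 0.035, 0]}
    - {"gripper": 1, "linear": [0, -0.003, -0.033], "delta_rot": [-0.24, 0.042, 0]}
    - {"gripper": 1, "linear": [0, -0.003, -0.033], "delta_rot": [-0.24, 0.042, 0]}

```text
clock: 4.75
position: [0.5853, 0.1373, 0.1199]
ee_rot: [0.088, 0.758, 0.637, -0.105]
contact_force: [-3.7, 1.2, 2.4]
width: 0.0209
gripper_force: 40.1
```

```bash
python3 - <<'E'
from h import *
cs=grab('scene'); print(get_state()['position'],get_state()['contact_force'])
b=cs[0][140:250,270:410]; cv2.imwrite('pics/s3.png',cv2.resize(b,None,fx=5,fy=5,interpolation=cv2.INTER_CUBIC))
E
```

```text
[0.58537608 0.13735822 0.12008909] [-4.61467424  0.31753089  2.08648439]
```

View pics/s3.png

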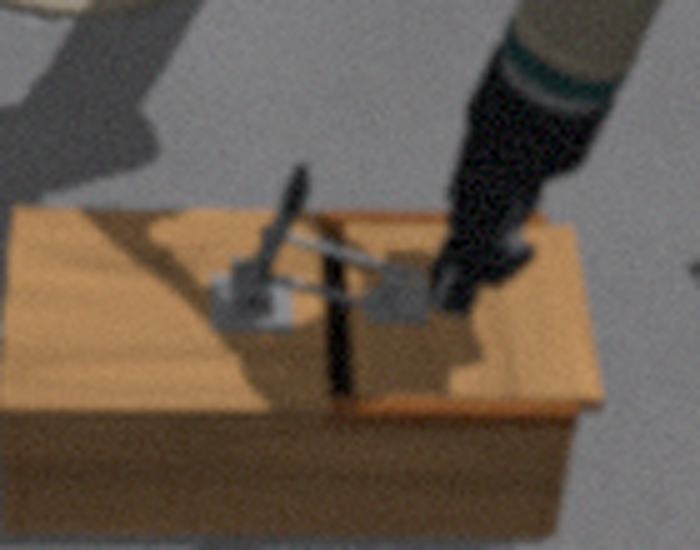

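The loop is down behind the keeper: side wires beside the post, block at crop (455,290). Next I draw it back a little under the lip, release and back off.

>>> send_rows:
  increments:
    - {"gripper": 1, "linear": [-0.001, -0.003, -0.001], "delta_rot": [0, 0, 0]}
    - {"gripper": 1, "linear": [-0.002, -0.006, -0.001], "delta_rot": [0, 0, 0]}
    - {"gripper": 1, "linear": [-0.002, -0.006, -0.001], "delta_rot": [0, 0, 0]}
    - {"gripper": 0.2, "linear": [-0.002, -0.006, -0.001], "delta_rot": [0, 0, 0]}
    - {"gripper": 0.2, "linear": [-0.002, -0.006, -0.001], "delta_rot": [0, 0, 0]}
    - {"gripper": 0.2, "linear": [-0.002, -0.006, -0.001], "delta_rot": [0, 0, 0]}
    - {"gripper": 0.2, "linear": [0, 0.003, 0.03], "delta_rot": [0, 0, 0]}
    - {"gripper": 0.2, "linear": [0.003, 0.015, 0.07], "delta_rot": [0, 0, 0]}

```text
clock: 5.6
position: [0.5876, 0.1506, 0.1885]
ee_rot: [0.087, 0.759, 0.637, -0.107]
contact_force: [1.3, -0.6, -0.3]
width: 0.0341
gripper_force: 0.0
```

>>> send_rows:
  increments:
    - {"gripper": 1, "linear": [0, 0, 0.05], "delta_rot": [0, 0, 0]}
    - {"gripper": 1, "linear": [0, 0, 0.1], "delta_rot": [0.06, -0.01, 0]}
    - {"gripper": 1, "linear": [0, 0, 0.14], "delta_rot": [0.2, -0.035, 0]}
    - {"gripper": 1, "linear": [0, 0, 0.14], "delta_rot": [0.27, -0.047, 0]}
    - {"gripper": 1, "linear": [0, 0, 0.14], "delta_rot": [0.27, -0.047, 0]}

```text
clock: 6.1
position: [0.5893, 0.1491, 0.3324]
ee_rot: [0.002, 0.767, 0.642, 0.002]
contact_force: [-0.1, 0.3, -1.0]
width: 0.0002
gripper_force: 0.0
```

```bash
python3 - <<'E'
from h import *
cs=grab('scene'); ct=grab('top'); s=get_state(); print(s['position'],s['ee_rot'],s['contact_force'],s['width'])
o=np.vstack([cs[0][160:250,270:400],ct[0][160:240,240:370]]); cv2.imwrite('pics/s4.png',cv2.resize(o,None,fx=3.5,fy=3.5,interpolation=cv2.INTER_CUBIC))
E
```

```text
[0.58829382 0.15077233 0.32907422] [ 6.94490774e-05  7.66199855e-01  6.42601654e-01 -9.44165384e-04] [-0.10243296  0.2890096  -1.17576851] 0.00034336532775260125
```

View pics/s4.png

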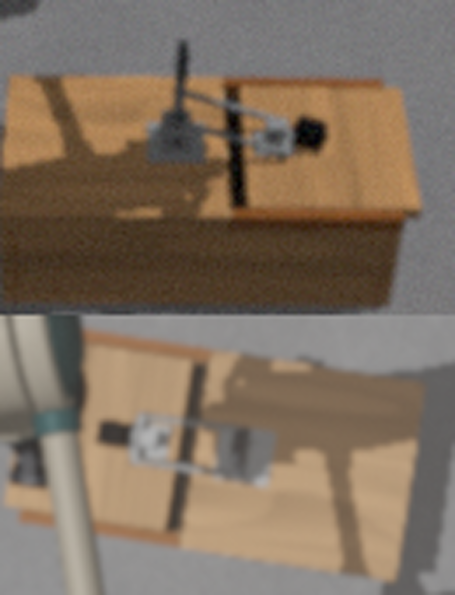

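The loop is hooked. The bar is behind the keeper and the block sits low at (310,133) in the enlarged picture, with the lever upright, tip at (182,45). I'll bring the closed fingers to the keeper side of the lever.

>>> send_rows:
  increments:
    - {"gripper": 1, "linear": [-0.01, -0.05, -0.03], "delta_rot": [0, 0, 0]}
    - {"gripper": 1, "linear": [-0.02, -0.1, -0.06], "delta_rot": [0, 0, 0]}
    - {"gripper": 1, "linear": [-0.02, -0.1, -0.1], "delta_rot": [0, 0, 0]}
    - {"gripper": 1, "linear": [-0.02, -0.1, -0.13], "delta_rot": [0, 0, 0]}
    - {"gripper": 1, "linear": [-0.02, -0.1, -0.13], "delta_rot": [0, 0, 0]}
    - {"gripper": 1, "linear": [-0.02, -0.1, -0.13], "delta_rot": [0, 0, 0]}

```text
clock: 6.8
position: [0.5685, 0.0523, 0.1989]
ee_rot: [-0.001, 0.765, 0.644, -0.001]
contact_force: [0.7, 0.1, 0.7]
width: -0.0002
gripper_force: 0.0
```

>>> send_rows:
  increments:
    - {"gripper": 1, "linear": [-0.002, -0.01, 0], "delta_rot": [0, 0, 0]}
    - {"gripper": 1, "linear": [-0.0035, -0.02, 0], "delta_rot": [0, 0, 0]}
    - {"gripper": 1, "linear": [-0.005, -0.029, -0.001], "delta_rot": [0, 0, 0]}
    - {"gripper": 1, "linear": [-0.0065, -0.038, -0.002], "delta_rot": [0, 0, 0]}
    - {"gripper": 1, "linear": [-0.008, -0.047, -0.005], "delta_rot": [0, 0, 0]}
    - {"gripper": 1, "linear": [-0.0095, -0.055, -0.009], "delta_rot": [0, 0, 0]}
    - {"gripper": 1, "linear": [-0.011, -0.062, -0.014], "delta_rot": [0, 0, 0]}
    - {"gripper": 1, "linear": [-0.012, -0.069, -0.02], "delta_rot": [0, 0, 0]}

```text
clock: 7.6
position: [0.557, -0.0186, 0.1804]
ee_rot: [0.001, 0.766, 0.643, 0.0]
contact_force: [1.2, 3.5, 4.1]
width: 0.0001
gripper_force: 2.7
```

>>> send_rows:
  increments:
    - {"gripper": 1, "linear": [-0.001, -0.006, -0.007], "delta_rot": [0, 0, 0]}
    - {"gripper": 1, "linear": [-0.002, -0.012, -0.015], "delta_rot": [0, 0, 0]}
    - {"gripper": 1, "linear": [-0.003, -0.016, -0.024], "delta_rot": [0, 0, 0]}
    - {"gripper": 1, "linear": [-0.003, -0.019, -0.033], "delta_rot": [0, 0, 0]}
    - {"gripper": 1, "linear": [-0.004, -0.022, -0.041], "delta_rot": [0, 0, 0]}
    - {"gripper": 1, "linear": [-0.0045, -0.025, -0.049], "delta_rot": [0, 0, 0]}
    - {"gripper": 1, "linear": [-0.005, -0.028, -0.056], "delta_rot": [0, 0, 0]}
    - {"gripper": 1, "linear": [-0.005, -0.028, -0.06], "delta_rot": [0, 0, 0]}

```text
clock: 8.4
position: [0.5512, -0.0444, 0.1243]
ee_rot: [-0.001, 0.766, 0.643, 0.001]
contact_force: [-12.2, 5.8, 51.0]
width: -0.0
gripper_force: 24.9
```

>>> send_rows:
  increments:
    - {"gripper": 1, "linear": [0, 0, 0.01], "delta_rot": [0, 0, 0]}
    - {"gripper": 1, "linear": [0, 0, 0.05], "delta_rot": [0, 0, 0]}
    - {"gripper": 1, "linear": [-0.03, -0.04, 0.09], "delta_rot": [0, 0, 0]}
    - {"gripper": 1, "linear": [-0.06, -0.08, 0.13], "delta_rot": [0, 0, 0]}
    - {"gripper": 1, "linear": [-0.1, -0.11, 0.15], "delta_rot": [0, 0, 0]}
    - {"gripper": 1, "linear": [-0.13, -0.15, 0.15], "delta_rot": [0, 0, 0]}
    - {"gripper": 1, "linear": [-0.15, -0.18, 0.15], "delta_rot": [0, 0, 0]}
    - {"gripper": 1, "linear": [-0.15, -0.18, 0.15], "delta_rot": [0, 0, 0]}

```text
clock: 9.2
position: [0.3989, -0.2287, 0.2703]
ee_rot: [0.001, 0.767, 0.641, -0.001]
contact_force: [0.6, 0.7, 0.1]
width: 0.0002
gripper_force: 0.0
```

```bash
python3 - <<'E'
from h import *
cs=grab('scene'); ct=grab('top'); s=get_state(); print(s['position'],s['contact_force'])
o=np.vstack([cs[0][160:250,270:400],ct[0][160:240,240:370]]); cv2.imwrite('pics/s5.png',cv2.resize(o,None,fx=3.5,fy=3.5,interpolation=cv2.INTER_CUBIC))
E
```

```text
[ 0.40045452 -0.22693065  0.26971329] [ 0.15828978 -0.14176642 -0.91505851]
```

View pics/s5.png

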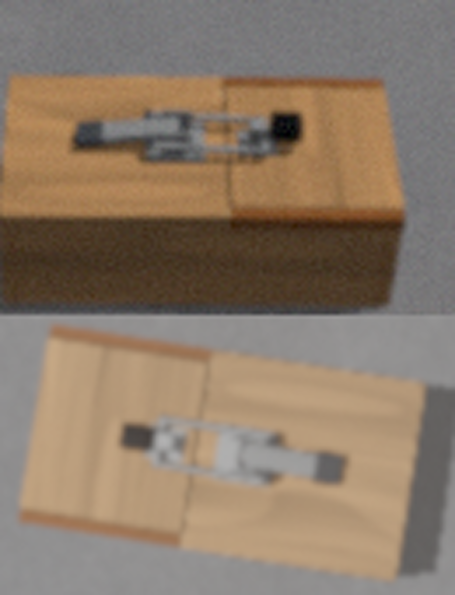

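The gap is closed, the lever lies flat with its tip at (88,135), and the bar is behind the keeper at (285,128). I'm handing it in.

```bash
python3 -c "
from h import *
print(sign_off())"
```

```text
the job is handed in; nothing more can be done
None
```

The loop is hooked behind the keeper, the lever is pressed flat, the lid gap is closed in the last pictures and the bowl was not approached; I handed the job in at about 9.3 s of the 42 s allowed, but no verdict came back.

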